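# Fit the tube carousel on the mixer drive and lock it

### The arm

A 7-joint arm with a two-finger parallel gripper is mounted at the origin on the work surface. World frame = base frame: x ahead of the robot, y to its left, z up, the work surface at z = 0. Lengths are in mm, angles in rad, forces in N, time in s.
With the tool pointing down it reaches from about 400 to 875 mm from the base axis. Payload 4.4 kg.
Tool frame: the origin (TCP) lies where the fingers leave the gripper's body, on its centre line; the fingertips stand 73 mm ahead of it and the grasp point (between the pads) lies 54 mm ahead of it; z points along the fingers, y is the line along which they close (so a half turn about z gives the same grasp; the last joint's range is limited). The gripper opens to 85 mm and grips with 20 to 120 N. Pads are 22 mm wide; open, the fingers measure 114 mm over their backs; the gripper's body (76 mm by 85 mm) begins 54 mm behind the grasp point. The pads swing forward as they close: fully open they stand 13 mm farther back than shut.
Start: joints at [-1.371, 0.628, 0.038, 1.517, -0.027, 0.996, -0.02], TCP at [170.72, 627.193, 303.913] pointing down, gripper open.
Joint ranges: [-3.06, 3.06], [-0.37, 2.12], [-1.25, 1.32], [0.18, 2.47], [-1.1, 4.24], [0.23, 1.98], [-2.94, 2.94]. Speed limits (rad/s): [2.57, 2.57, 3.14, 3.14, 3.14, 3.14, 3.14].

### API

Orientations are given as [roll, pitch, yaw] about the fixed x, y, z axes, in that order (R = Rz(yaw) Ry(pitch) Rx(roll)).
In Python, from cell import ctrl gives the robot as it stands.
- The arm moves only by the tool send_rows, never from a script. Its argument "rows" is a list that holds one entry, the list of rows, each a list of 6 numbers: the shift along the tool's x, y, z in cm, then the turn, a rotation vector about the tool's x, y, z in rad. In form: [[[tx, ty, tz, wx, wy, wz], ...]]. A call has 1 to 10 rows; each row is the pose to reach, as a shift and turn from the pose commanded when the call began, along the tool's axes at that moment; what a row does not reach only later rows make up. A row lasts 1/10 s, in which the tool goes at most 50 mm and 8.59 degrees, less where a joint would pass 70% of its speed; a pose out of reach is approached as far as the arm can. A call with a gripper value outside its range is refused whole. "grip" is the closure in counts, from 0 (fully open) to 255 (shut), set as the call begins (left out, the last holds). The fingers move at their own pace and stop on an object; the grip force is fixed at half the most. Time passes only in rows, so rows that repeat a pose let the fingers close. It gives the time, the measured TCP pose, the force, the opening and the grip force at its end, in the units of the state.
- ctrl.read_state(): the state, without advancing time (a new reading comes with each control period).
- ctrl.get_image(name): name is "side" or "top"; returns a dict with "pixels" (384x512x3 uint8, red, green, blue), "fx", "fy", "cx", "cy" (pixels), "extrinsics" (4x4, takes a point from camera to world coordinates). Camera axes: x right, y up, looking along -z (the intrinsics and any distortion apply to the point x, -y, -z); pixel columns grow to the right and rows downward; lengths in mm; the calibration is good to about 2 mm. A picture is of the moment at which its call begins. There is no depth.
- ctrl.finish_job(): hands the job in; it is judged then, once.
The state is a dict: "clock": time; "qpos": joint angles; "qd": joint speeds; "tau": joint torques, N m; "eef_pos": TCP position; "tool_rot": TCP orientation; "force": force on the tool from outside, world axes, zero at the start; "torque": the same for the moment, N m; "width": finger opening in mm; "gripper_force": force on a finger pad.
Only numpy, scipy, OpenCV 4.12 (cv2) and the standard library are available. Lean on these libraries where they do the work, as an engineer would, in place of code of your own. Each camera call takes 0.05 s, during which the arm holds its last target. There are 200 camera calls.

### The job

Fit the tube carousel onto the mixer's upright drive shaft: turn it so that its D-shaped bore matches the flat on the shaft and lower it gently until it sits fully home on the collar, without dropping it and without turning the shaft. Let go of it, and then swing the drive's locking lever all the way over to its far side, leaving the carousel seated and the jar beside it where it stands.

Things in the scene. Friction and masses are not known exactly. Their poses are not given: they have to be found in the camera images.
- carousel_center (a point): Loose tube carousel, 0.3 to 0.65 kg: a flat grey round tray, 140 mm across, with eight dark tube holes and a plain metal hub through its middle, 46 x 46 mm square, 70 mm tall, side faces square to x and y, for gripping. This point is the hub's centre, 35 mm above its foot; z up; x towards the flat of the hub's bore. The tray's top is 18 mm above the hub's foot.
- carousel_bore (a point): Centre of the mouth of the carousel's D-shaped bore, on the hub's top end, 35 mm above the hub's centre. The bore runs right through the hub: round, 32.4 mm across, cut off by one flat 9.2 mm from the axis. x points to the flat. A raised bar on the tray (16 x 10 mm, 7 mm high, 58 mm from the axis) marks the flat's side.
- shaft_top (a point): Centre of the top end of the drive's upright steel shaft: 30 mm in diameter, one flat 8 mm from the axis along its whole length, the top 4 mm tapered in by 3 mm all round. It rises 45 mm from a round collar; the hub's foot rests on the collar when home, and the carousel's centre is then 10 mm below this point, x directions matching. x points to the flat, z up.
- shaft_flat (a point): Point in the middle of the shaft's flat, 8 mm from the axis, 5 mm below the top end. The shaft may stand at any angle in the drive and is held stiffly (2 N m).
- drive: Mixer drive: a low white box fixed on the bench, 190 mm (its x) by 255 mm (its y), 50 mm tall, which may stand a little turned. Its origin is on the shaft's axis at bench height; x away from the robot, y left, z up. The collar round the shaft is 52 mm across and 8 mm high on the box's top.
- lock_tip (a point): Centre of the black ball (26 mm diameter) on the locking lever: a 10 mm steel rod, 80 mm from pivot to ball. The pivot is at the drive's x = 0, y = -122 mm, 72 mm above the bench, on a 70 x 50 x 25 mm grey block. It leans to the robot when unlocked, swings away from the robot in the drive's x-z plane and moves with about 1 N at the ball, which is 142 mm above the bench at either end.
- lock (a joint): Lever angle, rad: 0 = leaning 0.5 rad to the robot's side (unlocked), 0.5 = upright, 1.0 = leaning 0.5 rad to the far side (its stop, locked). Starts between 0 and 0.15. It stays where it is left.
- jar_center (a point): Jar with a white cap, 66 mm across and 85 mm tall, standing on the bench near the carousel: a bystander. This point is its centre, half-way up.
Mind the look-alikes: they are no part of the job. What is shaped like the part that bears carousel_center but red is not meant.

How it is judged:
By the outcome, as a careful person would: the job done as asked, in the order asked, and still so for the second after the job is handed in, with the robot touching nothing.
It also fails if it takes over 58 s, if anything falls off the work surface, if the arm or the gripper's body presses on something with over 40 N, if the wrist force passes 120 N, or if a joint passes its speed limit or range.

## Working session

There is one attempt and no reset: what is moved stays moved. The work goes in short steps, Python scripts to look and compute and a tool call to move; the robot and the scene stay as the last step left them, time stands still between calls to the robot, and variables do not carry over. Pictures are saved under pics/ and viewed, at most 10 in all, crops included, and the job is handed in when it is done.

Besides the shell and the picture viewer there is one more tool, called after "Request:" as name(argument=value, ...), one argument or row to a line, values as JSON. send_rows: Moves the arm, as the interface text tells. Its arguments: {"type":"object","properties":{"rows":{"type":"array","items":{"type":"array","items":{"type":"array","items":{"type":"number"}}}},"grip":{"type":"number"}},"required":["rows"]}

```bash
mkdir -p pics; ls; python3 - <<'E'
from cell import ctrl
import cv2,pickle,numpy as np
d={}
for n in("side","top"):
    i=ctrl.get_image(n);d[n]=i;cv2.imwrite(f"pics/{n}0.png",i["pixels"][:,:,::-1])
    print(n,{k:i[k] for k in i if k!="pixels"})
pickle.dump(d,open("d0.pkl","wb"))
s=ctrl.read_state();print(s)
E
```

```text
pics
side {'fx': 497.9632432021004, 'fy': 497.9632432021004, 'cx': 253.49608852431172, 'cy': 190.61232022629758, 'extrinsics': array([[ 9.42066803e-01,  2.12564854e-01, -2.59473161e-01,
         3.16303757e+02],
       [-3.35140903e-01,  6.28346644e-01, -7.02040647e-01,
        -6.70345484e+02],
       [ 1.38099219e-02,  7.48329258e-01,  6.63183691e-01,
         7.40819548e+02],
       [ 0.00000000e+00,  0.00000000e+00,  0.00000000e+00,
         1.00000000e+00]])}
top {'fx': 442.11010422650236, 'fy': 442.11010422650236, 'cx': 263.5157564810155, 'cy': 178.79713622411137, 'extrinsics': array([[-7.32373794e-03,  9.84551849e-01, -1.74940043e-01,
         3.73711152e+02],
       [-9.99955954e-01, -8.23756614e-03, -4.49808744e-03,
         8.33716468e-01],
       [-5.86968049e-03,  1.74899395e-01,  9.84568813e-01,
         1.04536114e+03],
       [ 0.00000000e+00,  0.00000000e+00,  0.00000000e+00,
         1.00000000e+00]])}
{'clock': 0.1, 'qpos': array([-1.37080956,  0.62925374,  0.03843873,  1.51831767, -0.02702401,
        0.99629043, -0.0200038 ]), 'qd': array([ 0.00098912, -0.00105717, -0.00122308, -0.00389032, -0.00148809,
       -0.00110925,  0.00011103]), 'tau': array([ 4.21541015e-03, -5.64530504e+01,  1.23128682e+00, -1.93970400e+01,
        1.14347582e-02,  5.46059120e-03, -2.40861436e-05]), 'eef_pos': array([170.57611608, 626.74464252, 303.06486166]), 'tool_rot': array([-3.13984086e+00, -4.83848204e-06,  2.87579277e+00]), 'force': array([0.70528758, 0.27682966, 0.32045669]), 'torque': array([-0.03490237, -0.0253164 ,  0.017652  ]), 'gripper_force': 0.0, 'width': 85.35090310005273}
```

View pics/side0.png

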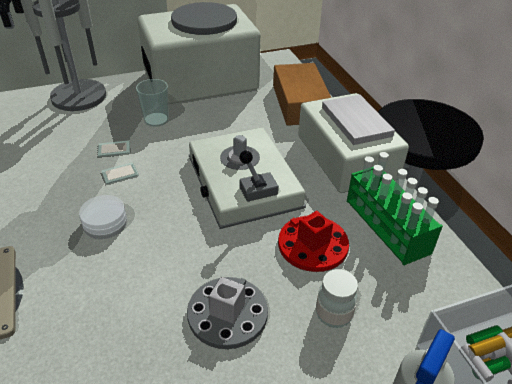

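View pics/top0.png

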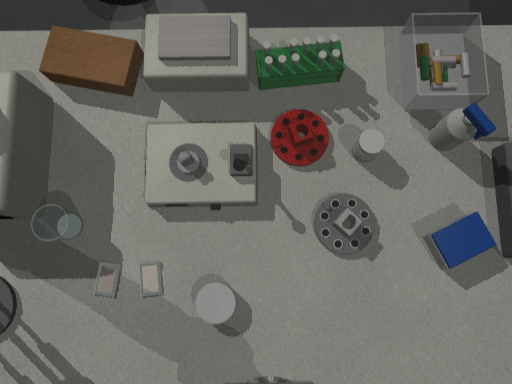

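Candidates for the carousel: the grey one (side 228,310; top 346,222), which matches the description, and the red one (side 315,240; top 299,137), a look-alike. The jar is at side (338,297), top (369,145). The drive shaft is at side (240,150), top (187,160), and the lever ball is at side (246,157), top (239,163). I choose grey and will check it in a close crop.

```bash
cat > h.py <<'E'
import numpy as np,cv2
def proj(im,P):
    E=im["extrinsics"];c=(np.atleast_2d(P)-E[:3,3])@E[:3,:3]
    return np.c_[im["cx"]+im["fx"]*c[:,0]/-c[:,2], im["cy"]-im["fy"]*c[:,1]/-c[:,2]]
def ray(im,uv):
    uv=np.atleast_2d(uv).astype(float);E=im["extrinsics"]
    d=np.c_[(uv[:,0]-im["cx"])/im["fx"],-(uv[:,1]-im["cy"])/im["fy"],-np.ones(len(uv))]
    return E[:3,3],d@E[:3,:3].T
def plane(im,uv,z):
    o,d=ray(im,uv);return o+d*((z-o[2])/d[:,2])[:,None]
def tri(a,ua,b,ub):
    o1,d1=ray(a,ua);o2,d2=ray(b,ub);d1=d1[0]/np.linalg.norm(d1);d2=d2[0]/np.linalg.norm(d2)
    A=np.c_[d1,-d2];s=np.linalg.lstsq(A,o2-o1,rcond=None)[0]
    p,q=o1+s[0]*d1,o2+s[1]*d2;return (p+q)/2,np.linalg.norm(p-q)
E
python3 - <<'E'
import pickle,cv2,numpy as np
from h import *
d=pickle.load(open("d0.pkl","rb"))
def crop(n,u,v,w=80,h=60,s=5):
    return cv2.resize(d[n]["pixels"][v:v+h,u:u+w,::-1],None,fx=s,fy=s,interpolation=cv2.INTER_CUBIC)
c=np.vstack([np.hstack([crop("top",306,192),crop("side",188,268,)]),np.hstack([crop("top",160,130,100,75,4),crop("side",205,125,100,75,4)])])
cv2.imwrite("pics/crop0.png",c)
T=d["top"]
print(plane(T,(346,222),35),plane(d["side"],(228,308),18),plane(T,(187,158),103),plane(T,(239,163),142))
# box outline
hsv=cv2.cvtColor(T["pixels"],cv2.COLOR_RGB2HSV)
E
```

```text
[[ 451.66152399 -181.79934735   35.        ]] [[ 454.90635367 -179.10918011   18.        ]] [[588.7117782  172.01799641 103.        ]] [[568.17090848  55.93447312 142.        ]]
```

View pics/crop0.png

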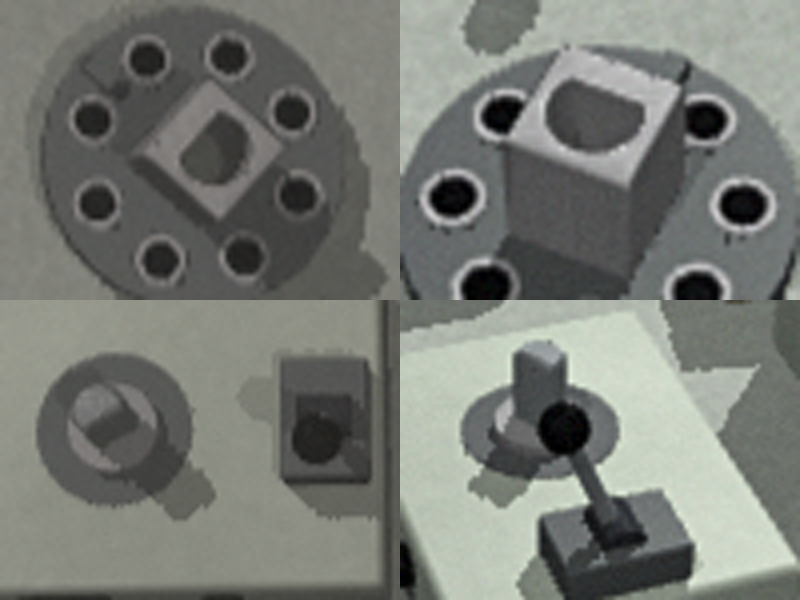

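The crop confirms the grey carousel. Its D bore and marker bar (top crop 105,80) point to the upper left, about +x+y. I need a larger zoom of the shaft for the flat, and I'll measure the hub in the same script.

```bash
python3 - <<'E'
import pickle,cv2,numpy as np
from h import *
d=pickle.load(open("d0.pkl","rb"))
def crop(n,u,v,w,h,s):
    i=cv2.resize(d[n]["pixels"][v:v+h,u:u+w,::-1],None,fx=s,fy=s,interpolation=cv2.INTER_CUBIC)
    return cv2.normalize(i,None,0,255,cv2.NORM_MINMAX)
c=np.hstack([crop("top",168,142,40,40,10),crop("side",220,130,40,40,10)])
cv2.imwrite("pics/crop1.png",c)
T,S=d["top"],d["side"]
# hub top corners
ct=np.array([(210,80),(285,150),(218,220),(135,152)])/5+np.array([306,192])-.4
cs=np.array([(567,47),(690,88),(628,186),(508,136)])/5+np.array([188-80,268])-.4
for n,im,c in(("t",T,ct),("s",S,cs)):
    p=plane(im,c,70)[:,:2];print(n,p.mean(0),np.linalg.norm(np.roll(p,-1,0)-p,axis=1),[np.degrees(np.arctan2(*(np.roll(p,-1,0)-p)[k][::-1]))%90 for k in range(4)])
g=cv2.cvtColor(T["pixels"],cv2.COLOR_RGB2GRAY); 
# tray holes: dark blobs 
for n,im,r in(("top",T,(306,192,380,260)),("side",S,(185,280,272,348))):
    g=cv2.cvtColor(im["pixels"],cv2.COLOR_RGB2GRAY);m=np.zeros_like(g);m[r[1]:r[3],r[0]:r[2]]=255*(g[r[1]:r[3],r[0]:r[2]]<38)
    k,l,st,ce=cv2.connectedComponentsWithStats(m)
    q=[(ce[i].round(1),st[i,4]) for i in range(1,k) if st[i,4]>12];
    P=plane(im,[a for a,b in q],18)[:,:2]; 
    ctr,rad=cv2.minEnclosingCircle(P.astype(np.float32)); print(n,[b for a,b in q],ctr,rad,[np.degrees(np.arctan2(*(p-ctr)[::-1])).round(1) for p in P])
E
```

```text
t [ 449.67094298 -179.89143443] [44.46829395 43.17389776 46.28817585 46.56895271] [np.float64(45.483202729758744), np.float64(44.66739455353016), np.float64(49.62344701942478), np.float64(42.635266607817485)]
s [ 454.23986035 -180.63791674] [45.18990113 44.02162474 44.35696411 40.96853339] [np.float64(48.553921347878266), np.float64(44.08345238224271), np.float64(44.68191049497992), np.float64(45.05949647843804)]
top [np.int32(20), np.int32(17), np.int32(15), np.int32(29), np.int32(25)] (450.9570617675781, -182.27154541015625) 50.10304641723633 [np.float64(24.6), np.float64(-19.8), np.float64(-67.2), np.float64(-112.2), np.float64(-156.2)]
side [np.int32(33), np.int32(44), np.int32(48), np.int32(44), np.int32(56), np.int32(51), np.int32(60)] (453.199951171875, -177.85012817382812) 50.622596740722656 [np.float64(114.5), np.float64(23.1), np.float64(159.3), np.float64(-21.1), np.float64(-154.6), np.float64(-65.5), np.float64(-110.6)]
```

View pics/crop1.png

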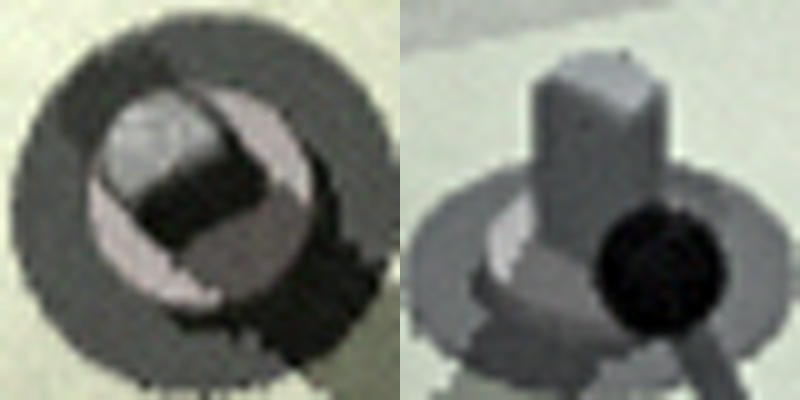

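```bash
python3 - <<'E'
import pickle,cv2,numpy as np
from h import *
d=pickle.load(open("d0.pkl","rb"));T,S=d["top"],d["side"]
f=lambda q:np.array(q)/10+np.array([168,142])-.45
fs=lambda q:np.array(q)/10+np.array([180,130])-.45
def seg(n,p):
    v=p[1]-p[0];print(n,p[:,:2].round(1).tolist(),np.linalg.norm(v).round(1),np.degrees(np.arctan2(v[1],v[0])).round(1)%180-90, 'normal')
seg("top edge@99",plane(T,f([(132,195),(222,143)]),99))
seg("bot edge@58",plane(T,f([(182,248),(266,190)]),58))
seg("side top@101",plane(S,fs([(537,80),(622,112)]),101))
# collar circle (58) and ring
q=plane(T,f([(88,200),(200,90),(310,190),(200,310)]),58)[:,:2];print(cv2.minEnclosingCircle(q.astype(np.float32)))
q=plane(T,f([(12,200),(215,12),(395,180),(210,392)]),50)[:,:2];print(cv2.minEnclosingCircle(q.astype(np.float32)))
q=plane(S,fs([(410,260),(790,260),(590,385)]),50)[:,:2];print(cv2.minEnclosingCircle(q.astype(np.float32)),q)
# ball
b=[]
for im,(u,v) in((T,(239,163)),(S,(246,157))):
    g=cv2.cvtColor(im["pixels"],cv2.COLOR_RGB2GRAY);m=(g<22).astype(np.uint8);k,l,st,ce=cv2.connectedComponentsWithStats(m);i=l[v,u];print(st[i],ce[i]);b.append(ce[i])
print("ball",tri(T,b[0],S,b[1]),plane(T,b[0],142))
# drive box
g=T["pixels"].astype(int); m=((g.min(2)>95)).astype(np.uint8)*0
hsv=cv2.cvtColor(T["pixels"],cv2.COLOR_RGB2HSV);print(hsv[180:182,215],hsv[225,215],hsv[135,170])
# box edges (long edges, top face) read from the picture top0
e=cv2.Canny(T["pixels"],40,90)
L=cv2.HoughLinesP(e[110:220,135:270],1,np.pi/360,25,minLineLength=40,maxLineGap=6)
for l in L[:,0]:
    p=l.reshape(2,2)+np.array([135,110]);w=plane(T,p,50);v=w[1]-w[0];print(p.tolist(),w[:,:2].round().tolist(),np.degrees(np.arctan2(v[1],v[0])).round(1))
# jar
print("jar",plane(T,(370,141),85))
E
```

```text
top edge@99 [[582.9, 186.3], [594.4, 166.8]] 22.6 30.599999999999994 normal
bot edge@58 [[579.5, 182.6], [592.9, 163.7]] 23.2 35.3 normal
side top@101 [[583.4, 187.1], [597.3, 169.8]] 22.2 38.900000000000006 normal
((590.7667846679688, 178.74517822265625), 25.736557006835938)
((592.2443237304688, 178.7593994140625), 44.81718826293945)
((596.2288208007812, 182.32997131347656), 43.17741012573242) [[555.96549338 197.92324552]
 [637.74696207 170.47581412]
 [580.51098285 142.11516814]]
[     0      0    512    384 196418] [255.64369864 191.65215001]
[240 151  12  13 110] [245.43636364 156.93636364]
ball (array([526.3672022 ,  15.02844853, 181.85501184]), np.float64(50.436124914523546)) [[507.39925474  21.4127664  142.        ]]
[[ 36  18 141]
 [ 36  18 143]] [ 34  15 132] [ 35  20 155]
[[176, 123], [269, 122]] [[685.0, 209.0], [685.0, -8.0]] -89.9
[[146, 173], [148, 116]] [[566.0, 275.0], [703.0, 276.0]] 0.3
[[164, 206], [209, 206]] [[490.0, 231.0], [489.0, 129.0]] -90.5
[[255, 206], [255, 144]] [[488.0, 25.0], [633.0, 25.0]] -0.2
[[146, 122], [187, 121]] [[688.0, 280.0], [690.0, 184.0]] -89.1
[[163, 203], [254, 201]] [[497.0, 234.0], [500.0, 27.0]] -89.2
jar [[ 628.23161333 -233.61192227   85.        ]]
```

```bash
cat >> h.py <<'E'
def row(x,y,z,yaw,p0=None):
    "shift (cm) and turn to world pose, tool down, from measured (or given) pose"
    from scipy.spatial.transform import Rotation as R
    from cell import ctrl
    s=ctrl.read_state()
    p=s["eef_pos"] if p0 is None else p0[:3]
    r=R.from_euler("xyz",s["tool_rot"] if p0 is None else [np.pi,0,p0[3]])
    t=r.inv().apply(np.array([x,y,z])-p)/10; w=(r.inv()*R.from_euler("xyz",[np.pi,0,np.radians(yaw)])).as_rotvec()
    print(p.round(1) if p0 is None else p0,"row",t.round(2).tolist(),w.round(3).tolist())
E
python3 -c "
from h import *
row(480,300,260,100,(170.72,627.193,303.913,2.8758))"
```

```text
(170.72, 627.193, 303.913, 2.8758) row [-38.44, -23.45, 4.39] [0.0, -0.0, 1.13]
```

Request:
send_rows(
  rows=[
    [[-38.4,-23.5,4.4,0,0,1.13],[-38.4,-23.5,4.4,0,0,1.13],[-38.4,-23.5,4.4,0,0,1.13],[-38.4,-23.5,4.4,0,0,1.13],[-38.4,-23.5,4.4,0,0,1.13],[-38.4,-23.5,4.4,0,0,1.13],[-38.4,-23.5,4.4,0,0,1.13],[-38.4,-23.5,4.4,0,0,1.13],[-38.4,-23.5,4.4,0,0,1.13],[-38.4,-23.5,4.4,0,0,1.13]],
  ],
  grip=0,
)

```text
clock: 1.1
eef_pos: [484.6, 291.7, 259.6]
tool_rot: [3.139, 0.005, 1.734]
force: [-0.3, 0.1, 0.1]
width: 85.6
gripper_force: 0.0
```

```bash
python3 -c "
from h import *
row(452,-180,230,46.5)
from cell import ctrl;s=ctrl.read_state();print(s['clock'],s['tool_rot'],s['qpos'])"
```

```text
[484.6 291.7 259.6] row [-46.0, -10.89, 3.18] [0.005, 0.004, 0.922]
1.1 [3.13911709 0.0054197  1.73395097] [-0.81078426  0.58266601  0.33361577  1.81171437 -0.24840981  0.78817781
 -0.18901348]
```

Request:
send_rows(
  rows=[
    [[-46.9,-11,3,0,0,0.93],[-46.9,-11,3,0,0,0.93],[-46.9,-11,3,0,0,0.93],[-46.9,-11,3,0,0,0.93],[-46.9,-11,3,0,0,0.93],[-46.9,-11,3,0,0,0.93],[-46.9,-11,3,0,0,0.93],[-46.9,-11,3,0,0,0.93],[-46.9,-11,3,0,0,0.93],[-46.9,-11,3,0,0,0.93]],
  ],
)

```text
clock: 2.1
eef_pos: [452.0, -185.1, 229.8]
tool_rot: [3.14, 0.001, 0.812]
force: [-0.2, 0.3, 0.2]
width: 85.5
gripper_force: 0.0
```

Request:
send_rows(
  rows=[
    [[0,0,0,0,0,0],[0,0,0,0,0,0],[0,0,0,0,0,0]],
  ],
)

```text
clock: 2.4
eef_pos: [452.9, -179.9, 229.6]
tool_rot: [-3.14, -0.0, 0.818]
force: [-0.7, -0.1, 0.3]
width: 85.2
gripper_force: 0.0
```

```bash
python3 -c "
from h import *
row(452,-180.5,130,46.5)
from cell import ctrl;s=ctrl.read_state();print(s['clock'],s['tool_rot'],s['qpos'])"
```

```text
[ 452.9 -179.9  229.6] row [-0.11, -0.01, 9.96] [-0.001, -0.0, 0.006]
2.4 [-3.14012034e+00 -4.96899164e-04  8.17661024e-01] [-0.01912061  0.56075726  0.50037594  2.04733074 -0.44327544  0.6398123
  0.02563678]
```

Request:
send_rows(
  rows=[
    [[-0.1,0,4,0,0,0],[-0.1,0,8,0,0,0],[-0.1,0,10.5,0,0,0],[-0.1,0,12,0,0,0],[-0.1,0,12.7,0,0,0],[-0.1,0,12.7,0,0,0],[-0.1,0,12.7,0,0,0]],
  ],
)

```text
clock: 3.1
eef_pos: [452.7, -181.7, 103.5]
tool_rot: [3.141, -0.0, 0.817]
force: [-0.3, -0.2, 0.3]
width: 85.4
gripper_force: 0.0
```

Request:
send_rows(
  rows=[
    [[0,0,0,0,0,0],[0,0,0,0,0,0],[0,0,0,0,0,0],[0,0,0,0,0,0],[0,0,0,0,0,0],[0,0,0,0,0,0],[0,0,0,0,0,0],[0,0,0,0,0,0]],
  ],
  grip=255,
)

```text
clock: 3.9
eef_pos: [451.7, -181.5, 103.5]
tool_rot: [-3.14, -0.001, 0.816]
force: [-0.9, 1.2, 5.9]
width: 45.1
gripper_force: 61.4
```

```bash
python3 -c "
from cell import ctrl;s=ctrl.read_state();print(s['clock'],s['tool_rot'],s['eef_pos'],s['force'],s['torque'],s['gripper_force'],s['width'])"
```

```text
3.9 [-3.14033924e+00 -8.49581077e-04  8.16155113e-01] [ 451.74910559 -181.46397621  103.54868343] [-0.88816616  1.16992655  5.89551595] [0.34328805 0.36096722 0.02819125] 61.359912380576134 45.08947049235559
```

Request:
send_rows(
  rows=[
    [[0,0,-2,0,0,0],[0,0,-5,0,0,0],[0,0,-9,0,0,0],[0,0,-13,0,0,0],[0,0,-17,0,0,0],[0,0,-18.5,0,0,0],[0,0,-18.5,0,0,0],[0,0,-18.5,0,0,0]],
  ],
)

```text
clock: 4.7
eef_pos: [451.5, -181.4, 287.1]
tool_rot: [-3.14, 0.0, 0.816]
force: [-0.7, -0.6, -5.2]
width: 45.6
gripper_force: 64.0
```

```bash
python3 - <<'E'
from h import *
from cell import ctrl
import pickle
s=ctrl.read_state();print(s['clock'],s['eef_pos'],s['tool_rot'],s['force'],s['torque'],s['width'])
d={n:ctrl.get_image(n) for n in("side","top")}
pickle.dump(d,open("d1.pkl","wb"))
c=[]
for n in d:
    u,v=proj(d[n],s['eef_pos']-[0,0,60])[0].astype(int);print(n,u,v);u-=65;v-=75
    c.append((u,v));
    d[n]=cv2.resize(d[n]["pixels"][v:v+150,u:u+130,::-1],None,fx=3,fy=3,interpolation=cv2.INTER_CUBIC)
print(c);cv2.imwrite("pics/lift.png",np.hstack([d["side"],d["top"]]))
row(594,180.3,290,131)
E
```

```text
4.7 [ 451.47478947 -181.39093944  287.08586214] [-3.13983698e+00  1.47558931e-04  8.16246130e-01] [-0.67637524 -0.60986504 -5.24217486] [ 2.06527226e-02  3.82817905e-02 -2.81300298e-05] 45.57178301280582
side 223 224
top 364 213
[(np.int64(158), np.int64(149)), (np.int64(299), np.int64(138))]
[ 451.1 -181.5  286.3] row [36.14, -14.39, -0.37] [-0.004, -0.001, -1.471]
```

View pics/lift.png

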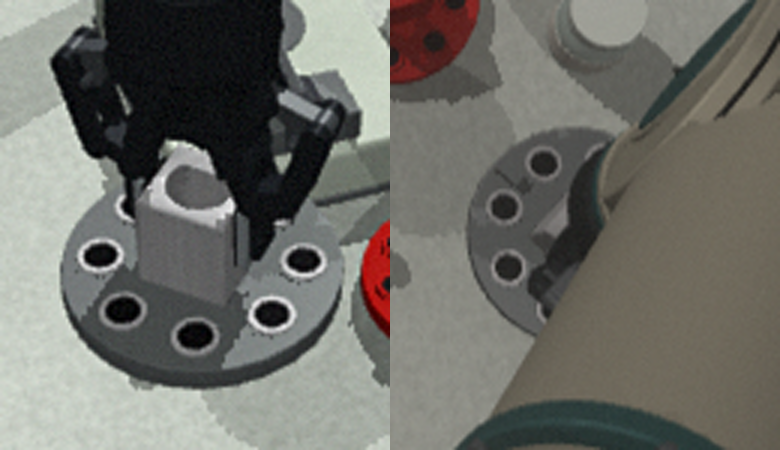

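The carousel is held level, with its marker bar towards the upper left in the top crop (515,180). Next I measure its centre relative to the TCP from the tray holes, and turn and carry it towards the drive.

```bash
python3 - <<'E'
from h import *
import pickle
d=pickle.load(open("d1.pkl","rb"));d0=pickle.load(open("d0.pkl","rb"))
R=49.5
def meas(im,pts,z,yaw):
    g=cv2.cvtColor(im["pixels"],cv2.COLOR_RGB2GRAY);out=[]
    for u,v in pts:
        m=(g<45).astype(np.uint8);k,l,st,ce=cv2.connectedComponentsWithStats(m);i=l[int(v),int(u)]
        if i and 12<st[i,4]<90: out.append(ce[i])
    P=plane(im,out,z)[:,:2];c=P.mean(0)
    for _ in range(20):
        a=np.degrees(np.arctan2(*(P-c).T[::-1]));k=np.round((a-yaw-22.5)/45)*45+yaw+22.5
        c=(P-R*np.c_[np.cos(np.radians(k)),np.sin(np.radians(k))]).mean(0)
    a=np.degrees(np.arctan2(*(P-c).T[::-1]));return len(out),c.round(1),np.linalg.norm(P-c,axis=1).round(1),((a-22.5-yaw+22.5)%45-22.5).round(1)
f=lambda q,o:[(a/3+o[0],b/3+o[1]) for a,b in q]
print("side lift",meas(d["side"],f([(102,256),(123,310),(195,335),(270,314),(303,260)],(158,149)),201.5,46.77))
print("top lift",meas(d["top"],f([(543-390,164),(505-390,206),(508-390,267)],(299,138)),201.5,46.77))
E
```

```text
side lift (5, array([ 444.2, -204.9]), array([57.8, 36. , 21.8, 36.4, 57.7]), array([ 15.7,  11.3,   0.1, -11.8, -15.3]))
top lift (3, array([ 458.7, -159.4]), array([37.4, 26.3, 37.3]), array([ 18.2,  -0. , -18. ]))
```

Request:
send_rows(
  rows=[
    [[36.1,-14.4,-0.3,0,0,-1.4],[36.1,-14.4,-0.3,0,0,-1.4],[36.1,-14.4,-0.3,0,0,-1.4],[36.1,-14.4,-0.3,0,0,-1.4],[36.1,-14.4,-0.3,0,0,-1.4],[36.1,-14.4,-0.3,0,0,-1.4],[36.1,-14.4,-0.3,0,0,-1.4],[36.1,-14.4,-0.3,0,0,-1.4],[36.1,-14.4,-0.3,0,0,-1.4],[36.1,-14.4,-0.3,0,0,-1.4]],
  ],
)

```text
clock: 5.8
eef_pos: [593.8, 181.0, 288.0]
tool_rot: [-3.138, -0.002, 2.223]
force: [-0.6, -1.0, -4.9]
width: 45.5
gripper_force: 64.2
```

```bash
python3 -c "
from h import *
row(594,180.3,290,215)
from cell import ctrl;s=ctrl.read_state();print(s['clock'],s['tool_rot'],s['qpos'])"
```

```text
[593.8 181.  288. ] row [-0.07, -0.03, -0.2] [-0.001, -0.005, -1.529]
5.8 [-3.13760586e+00 -2.37535817e-03  2.22297740e+00] [-0.4532701   0.61027666  0.18427792  1.62122613 -0.13276196  0.92692035
  0.43097187]
```

Request:
send_rows(
  rows=[
    [[0,0,0,0,0,-1.53],[0,0,0,0,0,-1.53],[0,0,0,0,0,-1.53],[0,0,0,0,0,-1.53],[0,0,0,0,0,-1.53],[0,0,0,0,0,-1.53],[0,0,0,0,0,-1.53],[0,0,0,0,0,-1.53],[0,0,0,0,0,-1.53],[0,0,0,0,0,-1.53]],
  ],
)

```text
clock: 6.8
eef_pos: [593.8, 178.7, 288.4]
tool_rot: [3.14, -0.004, -2.562]
force: [0.9, 0.5, -5.8]
width: 45.2
gripper_force: 64.2
```

```bash
python3 - <<'E'
from h import *
import pickle
from scipy.optimize import least_squares
d=pickle.load(open("d1.pkl","rb"));d0=pickle.load(open("d0.pkl","rb"))
def meas(im,pts,z,yaw,c0):
    g=cv2.cvtColor(im["pixels"],cv2.COLOR_RGB2GRAY);out=[]
    k,l,st,ce=cv2.connectedComponentsWithStats((g<45).astype(np.uint8))
    for u,v in pts:
        i=l[int(v),int(u)]
        if i and 12<st[i,4]<90: out.append(ce[i])
    P=plane(im,out,z)[:,:2]
    a=np.degrees(np.arctan2(*(P-c0).T[::-1]));k=np.radians(np.round((a-yaw-22.5)/45)*45+22.5)
    r=least_squares(lambda q:(P-q[:2]-q[3]*np.c_[np.cos(k+q[2]),np.sin(k+q[2])]).ravel(),[*c0,np.radians(yaw),50])
    return len(out),r.x[:2].round(1),np.degrees(r.x[2]).round(1),r.x[3].round(1),r.fun.round(1)
f=lambda q,o:[(a/3+o[0],b/3+o[1]) for a,b in q]
c0=np.array([451.5,-181.4])
print("side lift",meas(d["side"],f([(102,256),(123,310),(195,335),(270,314),(303,260)],(158,149)),201.5,46.77,c0))
print("top lift",meas(d["top"],f([(543-390,164),(505-390,206),(508-390,267)],(299,138)),201.5,46.77,c0))
E
```

```text
side lift (5, array([ 454.2, -178.3]), np.float64(46.9), np.float64(50.2), array([-0.1,  0. ,  0.2,  0.1,  0. ,  0.1, -0.1, -0.3, -0. ,  0.2]))
top lift (3, array([ 450.4, -181.8]), np.float64(46.9), np.float64(50.2), array([ 0.,  0.,  0., -0., -0.,  0.]))
```

Request:
send_rows(
  rows=[
    [[0,0,0,0,0,0],[0,0,0,0,0,-0.028],[0,0,0,0,0,-0.028],[0,0,0,0,0,-0.028]],
  ],
)

```text
clock: 7.2
eef_pos: [594.5, 179.4, 290.5]
tool_rot: [3.141, -0.001, -2.541]
force: [-0.1, -0.7, -4.7]
width: 45.3
gripper_force: 64.2
```

```bash
cat >> h.py <<'E'
def holes(im,c0,yaw,z):
    "fit the 8-hole ring near c0 in one view: centre, yaw, radius"
    from scipy.optimize import least_squares
    g=cv2.cvtColor(im["pixels"],cv2.COLOR_RGB2GRAY)
    n,l,st,ce=cv2.connectedComponentsWithStats((g<45).astype(np.uint8));P=[];K=[]
    for a in np.radians(22.5+45*np.arange(8)):
        w=[c0[0]+50.2*np.cos(a+yaw),c0[1]+50.2*np.sin(a+yaw),z];u,v=proj(im,w)[0]
        i=l[int(round(v)),int(round(u))]
        if i and 12<st[i,4]<90: P.append(plane(im,ce[i],z)[0,:2]);K.append(a)
    P,K=np.array(P),np.array(K)
    r=least_squares(lambda q:(P-q[:2]-50.2*np.c_[np.cos(K+q[2]),np.sin(K+q[2])]).ravel(),[*c0,yaw],loss="soft_l1")
    return len(P),r.x[:2].round(1),np.degrees(r.x[2]).round(1),np.abs(r.fun).max().round(1)
E
python3 - <<'E'
from h import *
from cell import ctrl
import pickle
s=ctrl.read_state();p=s['eef_pos'];print(s['clock'],p,np.degrees(s['tool_rot'][2])%360,s['force'],s['torque'])
d={n:ctrl.get_image(n) for n in("side","top")};pickle.dump(d,open("d2.pkl","wb"))
for n in d:
    try: print(n,holes(d[n],p[:2]+(np.array([2.5,2.5]) if n=="side" else 0),s['tool_rot'][2],p[2]-85.5))
    except Exception as e: print(n,e)
E
```

```text
7.2 [594.526176   179.38502895 290.51448413] 214.41772578857157 [-0.11396114 -0.73369517 -4.74961382] [-0.00962619 -0.06346925 -0.01289113]
side (6, array([596.5, 181.8]), np.float64(-145.8), np.float64(11.9))
top (1, array([594.5, 179.3]), np.float64(-147.8), np.float64(0.0))
```

Request:
send_rows(
  rows=[
    [[0,0.06,3,0,0,-0.01],[0,0.06,5.5,0,0,-0.01],[0,0.06,7,0,0,-0.01],[0,0.06,7.8,0,0,-0.01],[0,0.06,7.8,0,0,-0.01],[0,0.06,7.8,0,0,-0.01]],
  ],
)

```text
clock: 7.9
eef_pos: [594.9, 180.3, 213.7]
tool_rot: [-3.141, 0.001, -2.53]
force: [0.1, 0.4, -4.4]
width: 45.6
gripper_force: 64.2
```

Request:
send_rows(
  rows=[
    [[0,0,0.2,0,0,0],[0,0,0.4,0,0,0],[0,0,0.6,0,0,0],[0,0,0.8,0,0,0],[0,0,0.8,0,0,0]],
  ],
)

```text
clock: 8.4
eef_pos: [594.1, 179.9, 204.6]
tool_rot: [3.141, -0.001, -2.529]
force: [0.8, -0.4, -5.4]
width: 45.3
gripper_force: 64.2
```

```bash
cat > st.py <<'E'
from cell import ctrl;import numpy as np
s=ctrl.read_state();print(s['clock'],s['eef_pos'].round(2),np.degrees(s['tool_rot']).round(2),s['force'].round(2),s['torque'].round(3),round(s['width'],1))
E
python3 st.py
```

```text
8.4 [594.14 179.85 204.6 ] [ 1.7999e+02 -3.0000e-02 -1.4493e+02] [ 0.75 -0.41 -5.38] [-0.04   0.022  0.03 ] 45.3
```

Request:
send_rows(
  rows=[
    [[0,0,0.15,0,0,0],[0,0,0.3,0,0,0],[0,0,0.45,0,0,0],[0,0,0.6,0,0,0],[0,0,0.6,0,0,0]],
  ],
)

```text
clock: 8.9
eef_pos: [594.2, 179.8, 198.6]
tool_rot: [3.141, -0.0, -2.529]
force: [-0.9, 0.7, -4.7]
width: 45.2
gripper_force: 64.2
```

```bash
python3 st.py
```

```text
8.9 [594.19 179.85 198.57] [ 1.7999e+02 -3.0000e-02 -1.4493e+02] [-0.92  0.66 -4.67] [-0.051  0.046 -0.004] 45.2
```

Request:
send_rows(
  rows=[
    [[0,0,0.3,0,0,0],[0,0,0.6,0,0,0],[0,0,0.9,0,0,0],[0,0,1.2,0,0,0],[0,0,1.5,0,0,0],[0,0,1.5,0,0,0]],
  ],
)

```text
clock: 9.5
eef_pos: [594.2, 179.9, 183.3]
tool_rot: [3.141, -0.001, -2.529]
force: [-0.2, 0.2, -5.6]
width: 45.5
gripper_force: 64.3
```

```bash
python3 st.py
```

```text
9.5 [594.15 179.93 183.3 ] [ 1.7998e+02 -3.0000e-02 -1.4492e+02] [-0.23  0.23 -5.57] [-0.162  0.195 -0.041] 45.5
```

Request:
send_rows(
  rows=[
    [[0,0,0.3,0,0,0],[0,0,0.6,0,0,0],[0,0,0.9,0,0,0],[0,0,1.2,0,0,0],[0,0,1.5,0,0,0],[0,0,1.8,0,0,0],[0,0,1.95,0,0,0],[0,0,1.95,0,0,0]],
  ],
)

```text
clock: 10.3
eef_pos: [594.2, 179.9, 164.0]
tool_rot: [3.141, -0.001, -2.529]
force: [-1.1, -0.7, -5.5]
width: 45.4
gripper_force: 64.3
```

```bash
python3 st.py
```

```text
10.3 [594.18 179.86 163.96] [ 1.7999e+02 -3.0000e-02 -1.4493e+02] [-1.12 -0.65 -5.48] [-0.242  0.325 -0.039] 45.4
```

Request:
send_rows(
  rows=[
    [[0,0,0.05,0,0,0],[0,0,0.1,0,0,0],[0,0,0.15,0,0,0],[0,0,0.2,0,0,0],[0,0,0.25,0,0,0],[0,0,0.25,0,0,0]],
  ],
)

```text
clock: 10.9
eef_pos: [594.2, 179.8, 161.8]
tool_rot: [-3.142, -0.0, -2.529]
force: [-2.2, -1.6, -3.6]
width: 45.6
gripper_force: 64.3
```

```bash
python3 st.py
```

```text
10.9 [594.24 179.81 161.83] [-1.8000e+02 -2.0000e-02 -1.4493e+02] [-2.15 -1.65 -3.56] [-0.392  0.556 -0.034] 45.6
```

Request:
send_rows(
  rows=[
    [[0.04,0,0,0,0,0],[0.04,0,0.03,0,0,0],[0.04,0,0.06,0,0,0],[0.04,0,0.08,0,0,0],[0.04,0,0.08,0,0,0]],
  ],
)

```text
clock: 11.4
eef_pos: [594.2, 179.8, 161.6]
tool_rot: [-3.141, 0.001, -2.529]
force: [-2.4, -2.0, 2.5]
width: 45.1
gripper_force: 64.9
```

```bash
python3 st.py
```

```text
11.4 [594.16 179.78 161.63] [-1.7999e+02  3.0000e-02 -1.4493e+02] [-2.38 -2.03  2.53] [-0.37   0.695 -0.104] 45.1
```

Request:
send_rows(
  rows=[
    [[0,0,0.03,0,0,0],[0,0,0.03,0,0,0]],
  ],
)

```text
clock: 11.6
eef_pos: [594.2, 179.8, 161.6]
tool_rot: [-3.141, 0.001, -2.529]
force: [-3.5, -1.8, 5.7]
width: 45.4
gripper_force: 65.4
```

Request:
send_rows(
  rows=[
    [[0,0,0,0,0,0],[0,0,0,0,0,0],[0,0,0,0,0,0],[0,0,0,0,0,0],[0,0,0,0,0,0],[0,0,0,0,0,0],[0,0,0,0,0,0]],
  ],
  grip=0,
)

```text
clock: 12.3
eef_pos: [594.0, 179.7, 160.8]
tool_rot: [3.142, 0.0, -2.529]
force: [-0.1, -0.7, 1.1]
width: 85.4
gripper_force: 0.0
```

Request:
send_rows(
  rows=[
    [[0,0,-1,0,0,0],[0,0,-4,0,0,0],[0,0,-8,0,0,0],[0,0,-12,0,0,0],[0,0,-16,0,0,0],[0,0,-17,0,0,0],[0,0,-17,0,0,0]],
  ],
)

```text
clock: 13.0
eef_pos: [594.8, 180.1, 333.6]
tool_rot: [-3.14, 0.005, -2.53]
force: [1.0, -0.2, -0.2]
width: 85.5
gripper_force: 0.0
```

```bash
python3 st.py
```

```text
13.0 [594.79 180.06 333.58] [-179.92    0.28 -144.93] [ 0.95 -0.19 -0.25] [ 0.07  -0.039 -0.069] 85.5
```

```bash
python3 -c "
from h import *
row(490,57,300,180)"
```

```text
[594.8 180.1 333.6] row [15.66, -4.05, 3.29] [0.0, 0.005, 0.612]
```

Request:
send_rows(
  rows=[
    [[15.6,-4,3,0,0,0.612],[15.6,-4,3,0,0,0.612],[15.6,-4,3,0,0,0.612],[15.6,-4,3,0,0,0.612],[15.6,-4,3,0,0,0.612],[15.6,-4,3,0,0,0.612],[15.6,-4,3,0,0,0.612]],
  ],
  grip=255,
)

```text
clock: 13.7
eef_pos: [490.2, 58.8, 300.6]
tool_rot: [3.141, 0.0, -3.137]
force: [0.3, 0.0, 0.4]
width: -0.0
gripper_force: 0.0
```

```bash
python3 - <<'E'
from h import *
from cell import ctrl
exec(open('st.py').read())
d=ctrl.get_image("side")
print(holes(d,(596.4,182.6),np.radians(215),76))
cv2.imwrite("pics/seat.png",cv2.resize(d["pixels"][90:240,150:350,::-1],None,fx=4,fy=4,interpolation=cv2.INTER_CUBIC))
row(490,57,210,180)
E
```

```text
13.7 [490.2   58.75 300.58] [ 1.7995e+02  3.0000e-02 -1.7975e+02] [0.3  0.02 0.41] [0.009 0.066 0.007] -0.0
(5, array([596.3, 181.8]), np.float64(215.3), np.float64(0.7))
[490.2  58.7 300.6] row [0.02, -0.18, 9.06] [0.001, 0.0, 0.004]
```

View pics/seat.png

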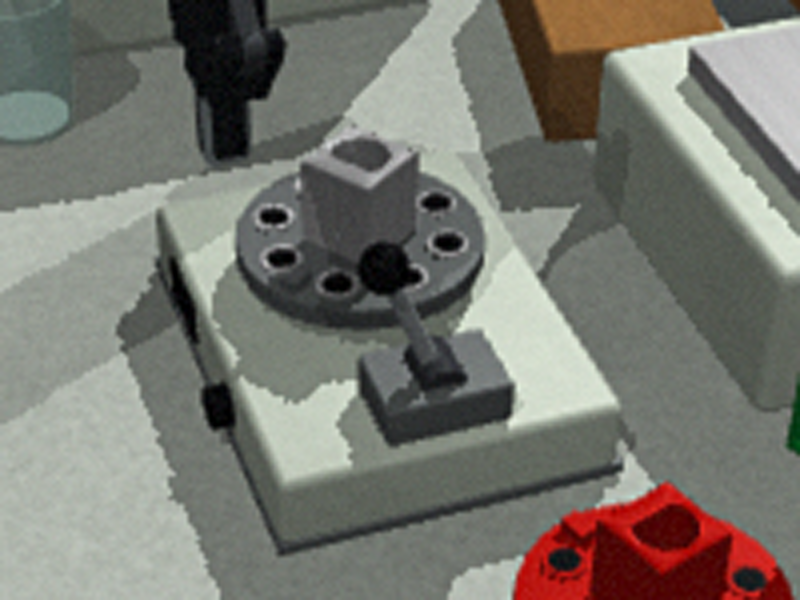

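The carousel is seated on the collar with a yaw of 215° (hub at 360,190 in the crop). The lever ball (385,268) still leans towards the robot. I'll descend in front of it and push.

Request:
send_rows(
  rows=[
    [[0,-0.1,4.5,0,0,0],[0,-0.1,8,0,0,0],[0,-0.1,9,0,0,0],[0,-0.1,9,0,0,0],[-1.5,-0.1,9,0,0,0],[-3,-0.1,9,0,0,0],[-4,-0.1,9,0,0,0],[-5,-0.1,9,0,0,0],[-6,-0.1,9,0,0,0],[-6,-0.1,9,0,0,0]],
  ],
)

```text
clock: 14.75
eef_pos: [550.7, 56.4, 211.2]
tool_rot: [3.141, 0.002, 3.142]
force: [-1.1, 0.6, 0.4]
width: 0.1
gripper_force: 0.0
```

```bash
python3 st.py
```

```text
14.75 [550.68  56.39 211.18] [1.7998e+02 1.0000e-01 1.8000e+02] [-1.07  0.64  0.36] [-0.039  0.028  0.059] 0.1
```

Request:
send_rows(
  rows=[
    [[-0.8,0.05,0,0,0,0],[-1.6,0.05,0,0,0,0],[-2.4,0.05,0,0,0,0],[-3.2,0.05,0,0,0,0],[-4,0.05,0,0,0,0],[-4.6,0.05,0,0,0,0],[-5,0.05,0,0,0,0],[-5,0.05,0,0,0,0]],
  ],
)

```text
clock: 15.55
eef_pos: [599.9, 56.8, 210.6]
tool_rot: [3.142, 0.001, 3.142]
force: [-1.2, -0.4, -0.4]
width: 0.0
gripper_force: 0.0
```

```bash
python3 st.py
```

```text
15.55 [599.93  56.77 210.64] [1.8e+02 3.0e-02 1.8e+02] [-1.19 -0.43 -0.4 ] [-0.019 -0.051 -0.015] 0.0
```

Continuing in small steps until the stop is felt.

Request:
send_rows(
  rows=[
    [[-0.2,0,0,0,0,0],[-0.4,0,0,0,0,0],[-0.6,0,0,0,0,0],[-0.7,0,0,0,0,0],[-0.7,0,0,0,0,0]],
  ],
)

```text
clock: 16.05
eef_pos: [606.4, 56.8, 210.8]
tool_rot: [3.142, 0.0, -3.141]
force: [-0.8, -0.9, -1.0]
width: 0.2
gripper_force: 0.2
```

```bash
python3 st.py
```

```text
16.05 [606.43  56.82 210.79] [ 1.8000e+02  1.0000e-02 -1.7999e+02] [-0.79 -0.92 -1.  ] [0.022 0.086 0.009] 0.2
```

Request:
send_rows(
  rows=[
    [[-0.1,0,0,0,0,0],[-0.2,0,0,0,0,0],[-0.3,0,0,0,0,0],[-0.4,0,0,0,0,0],[-0.4,0,0,0,0,0]],
  ],
)

```text
clock: 16.55
eef_pos: [608.8, 56.8, 210.6]
tool_rot: [-3.141, -0.004, -3.141]
force: [-5.5, -0.1, 2.2]
width: -0.1
gripper_force: 2.8
```

```bash
python3 st.py
```

```text
16.55 [608.81  56.84 210.58] [-179.98   -0.22 -179.99] [-5.54 -0.13  2.2 ] [0.012 1.204 0.032] -0.1
```

Request:
send_rows(
  rows=[
    [[-0.1,0,0,0,0,0],[-0.2,0,0,0,0,0],[-0.2,0,0,0,0,0]],
  ],
)

```text
clock: 16.85
eef_pos: [609.3, 56.9, 210.5]
tool_rot: [-3.141, -0.008, -3.141]
force: [-9.3, -0.5, 6.0]
width: -0.1
gripper_force: 4.7
```

Request:
send_rows(
  rows=[
    [[1,0,0,0,0,0],[4,0,0,0,0,0],[7,0,-3,0,0,0],[10,0,-8,0,0,0],[13,0,-12,0,0,0],[13,0,-12,0,0,0],[13,0,-12,0,0,0]],
  ],
)

```text
clock: 17.55
eef_pos: [483.0, 57.0, 332.7]
tool_rot: [3.141, 0.006, -3.141]
force: [0.8, 0.3, -0.9]
width: 0.2
gripper_force: 0.0
```

```bash
python3 - <<'E'
from h import *
from cell import ctrl
exec(open('st.py').read())
d=ctrl.get_image("side")
try: print(holes(d,(596.4,182.6),np.radians(215),76))
except Exception as e: print(e)
g=cv2.cvtColor(d["pixels"],cv2.COLOR_RGB2GRAY)
for a in(.85,.9,.95,1.0): print(a,proj(d,[594+2.3+80*np.sin(a-.5),57+2.7,72+80*np.cos(a-.5)])[0].round(1))
k,l,st,ce=cv2.connectedComponentsWithStats((g<22).astype(np.uint8))
print([(st[i].tolist(),ce[i].round(1)) for i in range(1,k) if 60<st[i,4]<220 and 220<ce[i][0]<320 and 110<ce[i][1]<220])
cv2.imwrite("pics/end.png",cv2.resize(d["pixels"][90:340,150:400,::-1],None,fx=2.4,fy=2.4,interpolation=cv2.INTER_CUBIC))
E
```

```text
17.55 [483.03  56.97 332.72] [ 179.96    0.34 -179.98] [ 0.8   0.3  -0.91] [-0.029 -0.048 -0.044] 0.2
(6, array([596.1, 181.7]), np.float64(215.3), np.float64(0.8))
0.85 [272.1 150.3]
0.9 [273.8 150.5]
0.95 [275.5 150.9]
1.0 [277.1 151.2]
[([272, 147, 12, 11, 102], array([277.2, 152.1]))]
```

View pics/end.png

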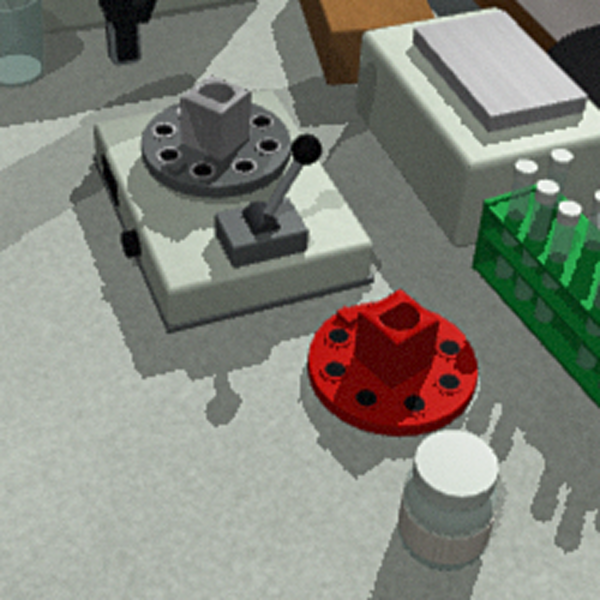

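The lever ball is at (277,152), which matches lock = 1.0. The carousel is seated (215,110 in the crop), and the jar (450,500) hasn't moved. Handing in.

```bash
python3 -c "
from cell import ctrl;print(ctrl.finish_job())"
```

```text
the job is handed in; nothing more can be done
None
```

I fitted the grey carousel over the shaft and lowered it until it rested on the collar, let go of it, then pushed the locking lever to its far stop, with the jar left where it stood; the job was handed in at about 17.6 s, and no verdict was returned.

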